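# Consolidate the eggs and stack the empty racks

## Task

Put all the eggs together in the long four-hole rack, without dropping any: first move the egg from the three-hole rack and the egg from the two-hole rack into its two free holes. Then stack the emptied racks the right way up in the steel tray: first the three-hole rack, centred in the tray and lying along the tray's long side; on it the two-hole rack, centred and lying the same way; and last, on top in the middle and square with it, the one-hole rack.

Things in the scene. Friction and masses are not known exactly. Their poses are not given: they have to be found in the camera images.
- rack_four: dark wooden egg rack: a board 56 mm wide (along x), 14 mm thick, on two 14 mm high feet under its ends (28 mm tall in all), 214 mm long, with four round holes 36 mm across in a row, centred at y = -81, -27, +27, +81 mm. It is fixed to the worktop. At the start eggs stand at y = -81 and +27 mm; the other two holes are free. Origin: centre of its underside; z up, y along its length. 
- rack_three: dark wooden egg rack: a board 56 mm wide (along x), 14 mm thick, on two 14 mm high feet under its ends (28 mm tall in all), 142 mm long, with three holes 36 mm across at y = -48, 0, +48 mm; loose, 0.15 kg. At the start one egg stands in the hole at +48 mm. Origin: centre of its underside; z up, y along its length. Empty, it is gripped across its 56 mm width at the middle.
- rack_two: dark wooden egg rack: a board 56 mm wide (along x), 14 mm thick, on two 14 mm high feet under its ends (28 mm tall in all), 94 mm long, with two holes 36 mm across at y = -24, +24 mm; loose, 0.10 kg. At the start one egg stands in the hole at +24 mm. Origin: centre of its underside; z up, y along its length. Empty, it is gripped across its 56 mm width at the middle.
- rack_one: dark wooden egg rack: a board 56 mm wide (along x), 14 mm thick, on two 14 mm high feet under its ends (28 mm tall in all), 50 mm long, with one hole 36 mm across at its centre; loose, 0.06 kg, empty. Origin: centre of its underside; z up, y along its length. Gripped across its 56 mm width.
- steel_tray: shallow rectangular metal baking tray, 201 x 161 mm (x along its long side), 15 mm high, fixed. Its flat inner floor, 164 mm along x by 124 mm along y, lies 4 mm above its underside. Origin: centre of its underside, z up.
- egg_a: brown hen's egg, rigid, 43 mm across, 54 mm tall, 55 g, upright in the three-hole rack. Origin: on its axis at its widest section, 25 mm above its lower end. Standing in a hole the origin is 42 mm above the rack's underside and 14 mm above the board; an egg set in roughly over a hole centres itself.
- egg_b: an egg like egg_a, in the two-hole rack
- egg_c: an egg like egg_a, standing in the four-hole rack at y = -81 mm; stays there
- egg_d: an egg like egg_a, standing in the four-hole rack at y = +27 mm; stays there
Mind the look-alikes: they are no part of the job. Leave any orange look-alike of the rack_one alone.

How it is judged:
By the outcome, as a careful person would: the job done as asked, in the order asked, and still so for the second after the job is handed in, with the robot touching nothing.
It also fails if it takes over 128 s, if anything falls off the work surface, if the arm or the gripper's body presses on something with over 40 N, if the wrist force passes 120 N, or if a joint passes its speed limit or range.

## Robot

A 6-joint arm with a two-finger parallel gripper is mounted at the origin on a cart in front of the work surface, level with it; the furniture and walls round the work are solid. World frame = base frame: x ahead of the robot, y to its left, z up, the work surface at z = 0. Lengths are in m, angles in rad, forces in N, time in s.
With the tool pointing down it reaches from about 0.35 to 1 m from the base axis. Payload 7.1 kg.
Tool frame: the origin (TCP) lies between the finger pads; the fingertips stand 19 mm ahead of it and the grasp point (between the pads) is the TCP; z points along the fingers, y is the line along which they close (so a half turn about z gives the same grasp; the last joint's range is limited). The gripper opens to 85 mm and grips with 20 to 120 N. Pads are 22 mm wide; open, the fingers measure 114 mm over their backs; the gripper's body (76 mm by 85 mm) begins 54 mm behind the grasp point. The pads swing forward as they close: fully open they stand 13 mm farther back than shut.
Start: joints at [-1.296, 0.423, 1.63, -0, 1.089, -0.019], TCP at [0.181, -0.598, 0.25] pointing down, gripper open.
Joint ranges: [-3, 3], [-0.9, 2.11], [0.09, 2.58], [-1.31, 4.45], [0.11, 2.69], [-2.54, 2.54]. Speed limits (rad/s): [2.39, 2.39, 3.01, 3.14, 3.14, 3.14].

## Interface

Orientations are given as a unit quaternion [x, y, z, w].
In Python, from rig import * gives the robot as it stands.
- The arm moves only by the shell command python3 -m handwheel 'ROWS' [OPENING] [FORCE]. ROWS is JSON, a list that holds one entry, the list of rows, each a list of 6 numbers: the shift along the tool's x, y, z in mm, then the turn, a rotation vector about the tool's x, y, z in degrees. In form: [[[tx, ty, tz, rx, ry, rz], ...]]. A call has exactly 5 rows; each row shifts and turns the commanded pose from where the row before left it, along the tool's axes as they then stand; what a row does not reach is not made up. A row lasts 1/10 s, in which the tool goes at most 50 mm and 8.59 degrees, less where a joint would pass 70% of its speed; a pose out of reach is approached as far as the arm can. A call is refused whole if a number of a shift passes 50 or a number of a turn 8.59, either way. A call with a gripper value outside its range is refused whole. OPENING is the finger opening in mm, from 0 to 85.4, set as the call begins (- or left out, the last holds). The fingers move at their own pace and stop on an object; FORCE is the grip in N (left out, the last holds). Time passes only in rows, so rows that do not move let the fingers close, or fill a call up. It gives the time, the measured TCP pose, the force, the opening and the grip force at its end, in the units of the state.
- sense(): the state, without advancing time (a new reading comes with each control period).
- get_image(name): name is "side" or "top"; returns (picture, depth): 420x560x3 uint8, blue, green, red; 420x560 float32, m along the optical axis (not along the pixel's ray), 0 where there is no reading.
- camera_model(name): a dict with "camera_matrix" (3x3 intrinsics, pixels), "world_from_camera" (4x4, takes a point from camera to world coordinates). Camera axes: x right, y down, z forward; pixel columns grow to the right and rows downward; lengths in m; the calibration is good to about 2 mm. A picture is of the moment at which its call begins. camera_model takes no time and is no camera call.
- hand_in(): hands the job in; it is judged then, once.
The state is a dict: "time_s": time; "joints": joint angles; "joint_velocities": joint speeds; "joint_torque": joint torques, N m; "position": TCP position; "eef_rot": TCP orientation; "force": force on the tool from outside, world axes, zero at the start; "torque": the same for the moment, N m; "opening": finger opening in m; "finger_force": force on a finger pad.
Only numpy, scipy, OpenCV 4.12 (cv2) and the standard library are available. Lean on these libraries where they do the work, as an engineer would, in place of code of your own. Each camera call takes 0.05 s, during which the arm holds its last target. There are 200 camera calls.

## Working session

There is one attempt and no reset: what is moved stays moved. The work goes in short steps, Python scripts to look and compute and a shell command to move; the robot and the scene stay as the last step left them, time stands still between calls to the robot, and variables do not carry over. Pictures are saved under pics/ and viewed, at most 14 in all, crops included, and the job is handed in when it is done.

```bash
ls; mkdir -p pics
python3 - <<'E'
from rig import *
import cv2, numpy as np
for n in ("top","side"):
    p,d=get_image(n); cv2.imwrite(f"pics/{n}0.png",p); np.save(f"pics/{n}0.npy",d)
    m=camera_model(n); print(n,np.round(m["camera_matrix"],1).tolist(),np.round(m["world_from_camera"],3).tolist())
s=sense(); print(s["time_s"],s["position"],s["eef_rot"],s["opening"])
E
```

```text
pics
top [[414.4, 0.0, 280.1], [0.0, 414.4, 211.9], [0.0, 0.0, 1.0]] [[-0.007, -0.989, 0.151, 0.397], [-1.0, 0.007, -0.0, 0.022], [-0.001, -0.151, -0.989, 1.023], [0.0, 0.0, 0.0, 1.0]]
side [[465.9, 0.0, 272.4], [0.0, 465.9, 208.8], [0.0, 0.0, 1.0]] [[-0.996, 0.018, -0.084, 0.638], [0.085, 0.36, -0.929, 1.126], [0.014, -0.933, -0.36, 0.498], [0.0, 0.0, 0.0, 1.0]]
0.1 [ 0.1808949  -0.59775944  0.24963207] [ 9.89230971e-01  1.46361255e-01 -7.63868872e-05 -6.80228818e-04] 0.08510716933544529
```

View pics/top0.png

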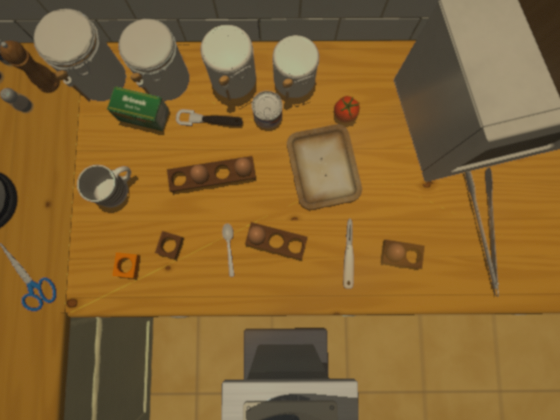

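View pics/side0.png

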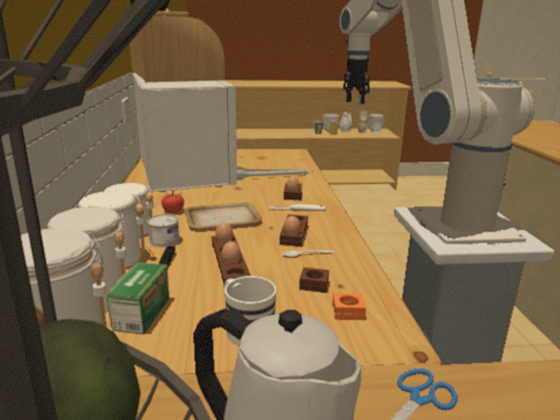

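The top view shows:
- Four-hole rack at (211,174), with eggs at (200,173) and (243,166).
- Three-hole rack at (276,241), egg at (257,235).
- Two-hole rack at (403,254), egg at (397,252).
- Tray at (324,167).

Two things could be rack_one: the dark one at (170,245) and the orange one at (126,265). The dark wooden one fits the description, and the orange one is the look-alike. I'll confirm that in a crop while measuring.

```bash
cat > h.py <<'E'
from rig import *
import cv2, numpy as np
def world(n,d):
    m=camera_model(n);K=m["camera_matrix"];T=np.array(m["world_from_camera"])
    v,u=np.mgrid[:d.shape[0],:d.shape[1]]
    P=np.stack([(u-K[0][2])/K[0][0]*d,(v-K[1][2])/K[1][1]*d,d,np.ones_like(d)],-1)
    return (P@T.T)[...,:3]
def rect(W,mask,box,zlo,zhi):
    u0,v0,u1,v1=box; w=W[v0:v1,u0:u1]; k=mask[v0:v1,u0:u1]&(w[...,2]>zlo)&(w[...,2]<zhi)
    n,l,st,_=cv2.connectedComponentsWithStats(k.astype(np.uint8)); i=1+np.argmax(st[1:,4]); q=w[l==i]
    (c,s,a)=cv2.minAreaRect((q[:,:2]*1000).astype(np.float32)); 
    b=cv2.boxPoints((c,s,a)); e=[b[1]-b[0],b[2]-b[1]]; e=max(e,key=np.linalg.norm)
    return np.round(c,1),np.round(s,1),round(np.degrees(np.arctan2(e[1],e[0]))%180,1),round(float(np.median(q[:,2]))*1000,1)
E
python3 - <<'E'
from h import *
p=cv2.imread("pics/top0.png");d=np.load("pics/top0.npy");W=world("top",d)
ok=d>0
for n,b in dict(four=(160,148,264,200),three=(238,215,315,268),two=(372,232,432,275),one=(150,226,190,266),orange=(106,245,146,285)).items():
    print(n,*rect(W,ok,b,.019,.036),"egg top", end=' ')
    w=W[b[1]:b[3],b[0]:b[2]].copy(); k=(w[...,2]>.048)&(w[...,2]<.08)
    nn,l,st,c=cv2.connectedComponentsWithStats(k.astype(np.uint8))
    for i in range(1,nn):
        if st[i,4]>15: q=w[l==i]; print(st[i,4],np.round(1000*(q.min(0)+q.max(0))/2,1),np.round(1000*q.max(0)[2],1),end=' ')
    print()
print("tray",*rect(W,ok,(280,118,368,215),.006,.03))
print("table z",np.median(W[225:235,200:215,2]),"floor",np.median(W[150:180,310:340,2]))
print("canister",W[50,228],"can",W[105,267],"cup",W[180,90],"box",W[105,138],"tomato",W[105,347])
cv2.imwrite("pics/c1.png",cv2.resize(p[130:290,100:300],None,fx=3.7,fy=3.7,interpolation=cv2.INTER_CUBIC))
E
```

```text
four [647.8 191.1] [ 57.6 214.6] 98.9 28.6 egg top 226 [659.7 110.3  60.5] 73.0 232 [642.6 217.3  60.6] 73.2 
three [481.5  31.6] [141.8  56.2] 75.0 28.6 egg top 244 [494.3  77.5  60.7] 73.2 
two [ 447.  -273.6] [95.6 56.4] 80.2 27.9 egg top 247 [ 450.  -248.8   60.9] 73.6 
one [473.  290.7] [51.7 55.7] 163.1 28.6 egg top 
orange [425.  392.6] [51.8 55.8] 173.3 28.9 egg top 
tray [669.2 -89.4] [201.8 162.2] 11.5 13.8
table z 0.000603115078685601 floor 0.0016564383360797574
canister [0.90374137 0.13757407 0.14714587] can [0.81069864 0.05204587 0.05536243] cup [0.6284127  0.48248983 0.04058108] box [0.80312642 0.36104402 0.07825864] tomato [ 0.81220107 -0.14577033  0.04852948]
```

View pics/c1.png

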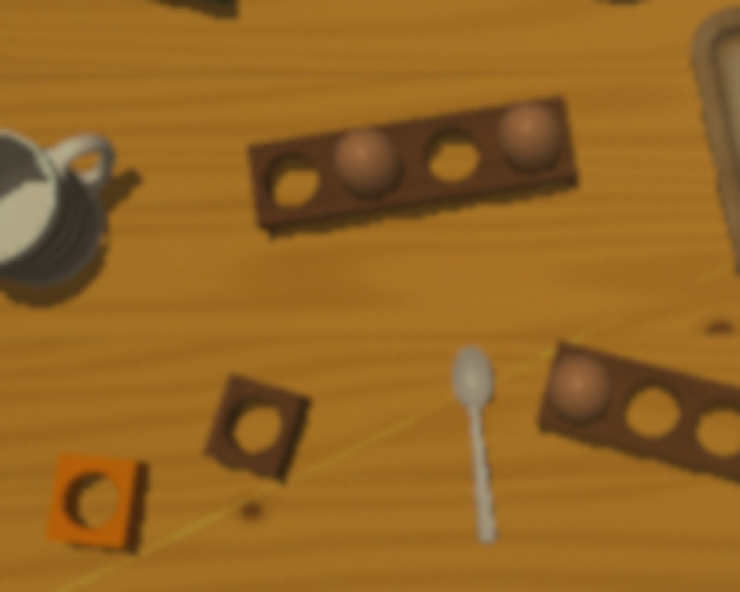

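The crop confirms it: the dark one-hole rack is at crop (255,428) and the orange look-alike at (95,500). Next I'll turn the tool so it closes across the four-hole rack.

```bash
cat > go.py <<'E'
# how far to go: x y z (mm) toolY angle (deg)
import sys; from rig import *; import numpy as np
from scipy.spatial.transform import Rotation as R
x,y,z,a=map(float,sys.argv[1:5]); s=sense(); r=R.from_quat(s["eef_rot"])
t=np.radians(a); Y=np.array([np.cos(t),np.sin(t),0]); Z=np.array([0,0,-1.]); X=np.cross(Y,Z)
T=R.from_matrix(np.c_[X,Y,Z]); D=np.array([x,y,z])-1000*np.array(s["position"])
print("t%.2f"%s["time_s"],"pos",np.round(1000*np.array(s["position"]),1),"open %.1f"%(1000*s["opening"]),"F",np.round(s["force"],1),"turn(deg,tool)",np.round((r.inv()*T).as_rotvec(degrees=True),2),
 "shift after turn",np.round(T.inv().apply(D),1),"shift now",np.round(r.inv().apply(D),1),"q6 %.2f"%s["joints"][5])
E
python3 -m handwheel '[[[0,0,0,0,0,-8.2],[0,0,0,0,0,-8.2],[0,0,0,0,0,-8.2],[0,0,0,0,0,-8.2],[0,0,0,0,0,-8.2]]]' 75 30
python3 -m handwheel '[[[0,0,0,0,0,-8.2],[0,0,0,0,0,-8.2],[0,0,0,0,0,-8.2],[0,0,0,0,0,-8.2],[0,0,0,0,0,-8.2]]]'
python3 go.py 494 77.7 130 8.9
```

```text
time_s: 0.6
position: [0.1809, -0.5979, 0.2498]
eef_rot: [0.874, 0.486, 0.0, -0.0]
force: [0.4, -0.1, 0.7]
opening: 0.0751
finger_force: 0.0
time_s: 1.1
position: [0.1809, -0.5979, 0.2498]
eef_rot: [0.648, 0.761, 0.0, -0.0]
force: [0.2, 0.6, -0.4]
opening: 0.0752
finger_force: 0.0
t1.10 pos [ 180.9 -597.9  249.8] open 75.2 F [ 0.2  0.6 -0.4] turn(deg,tool) [-0.01 -0.06  0.27] shift after turn [619.  413.8 119.8] shift now [616.9 416.8 120.4] q6 -1.46
```

```bash
python3 -m handwheel '[[[31,21,3,0,0,0],[31,21,3,0,0,0],[31,21,3,0,0,0],[31,21,3,0,0,0],[31,21,3,0,0,0]]]' >/dev/null
python3 -m handwheel '[[[31,21,3,0,0,0],[31,21,3,0,0,0],[31,21,3,0,0,0],[31,21,3,0,0,0],[31,21,3,0,0,0]]]' >/dev/null
python3 -m handwheel '[[[31,21,9,0,0,0],[31,21,9,0,0,0],[31,21,9,0,0,0],[31,21,9,0,0,0],[31,21,9,0,0,0]]]' >/dev/null
python3 -m handwheel '[[[31,21,9,0,0,0],[31,21,9,0,0,0],[31,21,9,0,0,0],[31,21,9,0,0,0],[0,0,0,0,0,0]]]' >/dev/null
python3 go.py 494 77.7 49 8.9
```

```text
t3.10 pos [486.2  48.2 138.4] open 75.0 F [ 0.2 -0.5 -0.3] turn(deg,tool) [ 0.02 -0.03  0.14] shift after turn [27.9 12.3 89.4] shift now [27.8 12.3 89.4] q6 -0.08
```

```bash
python3 -m handwheel '[[[14,6,5,0,0,0.1],[14,6,5,0,0,0],[0,0,20,0,0,0],[0,0,20,0,0,0],[0,0,20,0,0,0]]]' >/dev/null
python3 -m handwheel '[[[0,0,12,0,0,0],[0,0,6,0,0,0],[0,0,0,0,0,0],[0,0,0,0,0,0],[0,0,0,0,0,0]]]'
python3 go.py 494 77.7 49 8.9
python3 - <<'E'
from h import *
p,d=get_image("top"); cv2.imwrite("pics/g1.png",np.hstack([cv2.resize(p[190:290,210:330],None,fx=3.2,fy=3.2),cv2.resize(get_image("side")[0][190:290,240:360],None,fx=3.2,fy=3.2)]))
E
```

```text
time_s: 4.1
position: [0.493, 0.0746, 0.052]
eef_rot: [0.651, 0.759, 0.001, 0.0]
force: [1.6, 0.5, -0.4]
opening: 0.0747
finger_force: 0.0
t4.10 pos [493.   74.6  52. ] open 74.7 F [ 1.6  0.5 -0.4] turn(deg,tool) [ 0.08  0.   -0.17] shift after turn [2.9 1.5 3. ] shift now [2.9 1.5 3. ] q6 -0.03
```

View pics/g1.png

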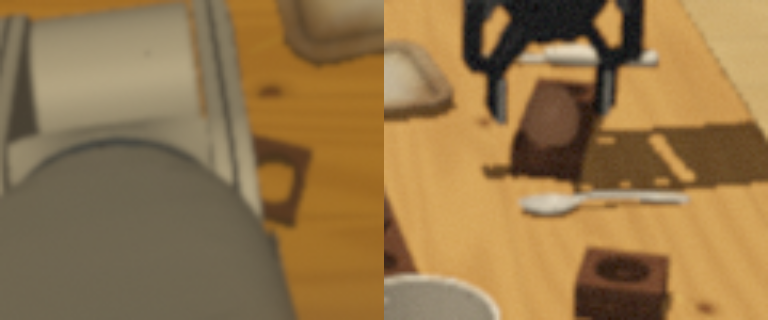

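The right-hand crop shows the egg at (550,115), centred between the fingertips at (500,100) and (605,95). I'll make the small correction, close and lift.

```bash
python3 -m handwheel '[[[3,1,3,0,0,0],[0,0,0,0,0,0],[0,0,0,0,0,0],[0,0,0,0,0,0],[0,0,0,0,0,0]]]' 36 25
python3 -m handwheel '[[[0,0,0,0,0,0],[0,0,0,0,0,0],[0,0,0,0,0,0],[0,0,0,0,0,0],[0,0,0,0,0,0]]]'
python3 -m handwheel '[[[0,0,-10,0,0,0],[0,0,-20,0,0,0],[0,0,-25,0,0,0],[0,0,-25,0,0,0],[0,0,0,0,0,0]]]'
python3 go.py 652 164.4 135 8.9
```

```text
time_s: 4.7
position: [0.493, 0.0778, 0.0484]
eef_rot: [0.651, 0.759, 0.0, -0.0]
force: [-0.9, 0.8, 1.2]
opening: 0.0412
finger_force: 25.1
time_s: 5.2
position: [0.493, 0.0777, 0.0484]
eef_rot: [0.651, 0.759, 0.0, 0.0]
force: [-0.5, 1.9, 1.8]
opening: 0.0415
finger_force: 25.1
time_s: 5.7
position: [0.4949, 0.0778, 0.1315]
eef_rot: [0.651, 0.759, 0.002, 0.002]
force: [-0.0, 0.2, -0.5]
opening: 0.0413
finger_force: 25.5
t5.70 pos [494.9  77.8 131.5] open 41.3 F [-0.   0.2 -0.5] turn(deg,tool) [ 0.33  0.02 -0.17] shift after turn [ 61.3 168.6  -3.5] shift now [ 61.7 168.4  -2.5] q6 -0.02
```

```bash
python3 -m handwheel '[[[10,28,0,0,0,0],[10,28,0,0,0,0],[10,28,0,0,0,0],[10,28,0,0,0,0],[10,28,0,0,0,0]]]' >/dev/null
python3 -m handwheel '[[[11,28,0,0,0,0],[0,0,0,0,0,0],[0,0,0,0,0,0],[0,0,0,0,0,0],[0,0,0,0,0,0]]]' >/dev/null
python3 go.py 651.3 164 49.5 8.9
```

```text
t6.70 pos [648.6 162.9 127.9] open 41.5 F [-0.  -1.  -1.4] turn(deg,tool) [-0.08  0.01 -0.19] shift after turn [ 0.7  2.8 78.4] shift now [ 0.7  2.9 78.4] q6 0.08
```

```bash
python3 -m handwheel '[[[0.7,2.9,0,0,0,0],[0,0,20,0,0,0],[0,0,20,0,0,0],[0,0,15,0,0,0],[0,0,10,0,0,0]]]' >/dev/null
python3 -m handwheel '[[[0,0,7,0,0,0],[0,0,4,0,0,0],[0,0,2,0,0,0],[0,0,0,0,0,0],[0,0,0,0,0,0]]]'
python3 go.py 651.3 164 49.5 8.9
```

```text
time_s: 7.7
position: [0.6525, 0.1647, 0.0507]
eef_rot: [0.651, 0.759, 0.0, 0.0]
force: [-1.3, -0.3, -0.4]
opening: 0.0412
finger_force: 25.6
t7.70 pos [652.5 164.7  50.7] open 41.2 F [-1.3 -0.3 -0.4] turn(deg,tool) [ 0.01 -0.   -0.16] shift after turn [-0.5 -1.3  1.2] shift now [-0.5 -1.3  1.2] q6 0.08
```

```bash
python3 -m handwheel '[[[-0.5,-1,1.5,0,0,0],[0,0,0,0,0,0],[0,0,0,0,0,0],[0,0,0,0,0,0],[0,0,0,0,0,0]]]'
python3 -m handwheel '[[[0,0,0,0,0,0],[0,0,0,0,0,0],[0,0,0,0,0,0],[0,0,0,0,0,0],[0,0,0,0,0,0]]]' 70
python3 -m handwheel '[[[0,0,-15,0,0,0],[0,0,-25,0,0,0],[0,0,-25,0,0,0],[0,0,-20,0,0,0],[0,0,0,0,0,0]]]'
python3 go.py 450.3 -249.5 130 8.9
```

```text
time_s: 8.2
position: [0.6516, 0.1641, 0.0489]
eef_rot: [0.651, 0.759, 0.0, -0.0]
force: [-2.3, 0.2, 1.3]
opening: 0.0412
finger_force: 25.7
time_s: 8.7
position: [0.6517, 0.164, 0.0488]
eef_rot: [0.651, 0.759, 0.0, 0.0]
force: [-0.5, -0.2, 0.3]
opening: 0.0702
finger_force: 0.0
time_s: 9.2
position: [0.6539, 0.1645, 0.1383]
eef_rot: [0.651, 0.759, 0.003, 0.002]
force: [0.8, -1.0, 0.4]
opening: 0.0703
finger_force: 0.0
t9.20 pos [653.9 164.5 138.3] open 70.3 F [ 0.8 -1.   0.4] turn(deg,tool) [ 0.39 -0.03 -0.17] shift after turn [-377.6 -265.2    8.3] shift now [-378.3 -264.1    6.3] q6 0.08
```

```bash
python3 -m handwheel '[[[-27,-19,0,0,0,0],[-27,-19,0,0,0,0],[-27,-19,0,0,0,0],[-27,-19,0,0,0,0],[-27,-19,0,0,0,0]]]' >/dev/null
python3 -m handwheel '[[[-27,-19,0,0,0,0],[-27,-19,0,0,0,0],[-27,-19,0,0,0,0],[-27,-19,0,0,0,0],[-27,-19,0,0,0,0]]]' >/dev/null
python3 -m handwheel '[[[-27,-19,0,0,0,0],[-27,-19,0,0,0,0],[-27,-19,0,0,0,0],[-27,-18,0,0,0,0],[0,0,0,0,0,0]]]' >/dev/null
python3 -m handwheel '[[[0,0,0,0,0,0],[0,0,0,0,0,0],[0,0,0,0,0,0],[0,0,0,0,0,0],[0,0,0,0,0,0]]]' 75 >/dev/null
python3 go.py 450.3 -249.5 48.5 8.9
python3 - <<'E'
from h import *
p,d=get_image("top"); W=world("top",d)
for b in ((160,148,264,200),(372,232,432,275)):
    print(rect(W,d>0,b,.019,.036))
    w=W[b[1]:b[3],b[0]:b[2]]; k=(w[...,2]>.048)&(w[...,2]<.08)
    nn,l,st,c=cv2.connectedComponentsWithStats(k.astype(np.uint8))
    for i in range(1,nn):
        if st[i,4]>15: q=w[l==i]; print(st[i,4],np.round(1000*(q.min(0)+q.max(0))/2,1),np.round(1000*q.max(0)[2],1))
E
```

```text
t11.20 pos [ 447.4 -249.3  133.8] open 74.8 F [ 0.1  0.2 -0.4] turn(deg,tool) [ 0.  -0.  -0.1] shift after turn [-0.7  2.9 85.3] shift now [-0.7  2.9 85.3] q6 -0.69
(array([647.7, 190.9]), array([ 57.6, 214.3]), np.float32(99.0), 28.7)
227 [659.8 110.3  60.5] 72.8
230 [650.4 163.2  61.1] 74.1
227 [642.9 217.3  61.6] 74.8
(array([ 449.7, -256.6]), array([61.4, 56.2]), np.float32(80.3), 28.1)
246 [ 450.9 -249.3   60.5] 73.0
```

Egg A stands in the four-hole rack at (650,163), and egg B is at (450.9,-249.3). Now I'll pick up egg B.

```bash
python3 -m handwheel '[[[-0.7,3,0,0,0,0],[0,0,20,0,0,0],[0,0,20,0,0,0],[0,0,20,0,0,0],[0,0,15,0,0,0]]]' >/dev/null
python3 -m handwheel '[[[0,0,7,0,0,0],[0,0,3,0,0,0],[0,0,0,0,0,0],[0,0,0,0,0,0],[0,0,0,0,0,0]]]'
python3 -m handwheel '[[[0,0,0,0,0,0],[0,0,0,0,0,0],[0,0,0,0,0,0],[0,0,0,0,0,0],[0,0,0,0,0,0]]]' 36 25
python3 -m handwheel '[[[0,0,0,0,0,0],[0,0,-10,0,0,0],[0,0,-20,0,0,0],[0,0,-30,0,0,0],[0,0,-30,0,0,0]]]'
python3 go.py 635 270.5 135 8.9
```

```text
time_s: 12.25
position: [0.4506, -0.2503, 0.0495]
eef_rot: [0.651, 0.759, 0.0, 0.001]
force: [0.2, 0.7, 1.6]
opening: 0.0747
finger_force: 0.0
time_s: 12.75
position: [0.4503, -0.2502, 0.049]
eef_rot: [0.651, 0.759, 0.0, 0.0]
force: [-1.2, 0.6, 3.2]
opening: 0.0414
finger_force: 25.2
time_s: 13.25
position: [0.4496, -0.2498, 0.1398]
eef_rot: [0.651, 0.759, -0.0, -0.001]
force: [1.7, -0.1, -0.6]
opening: 0.0414
finger_force: 25.5
t13.25 pos [ 449.6 -249.8  139.8] open 41.4 F [ 1.7 -0.1 -0.6] turn(deg,tool) [-0.06 -0.05 -0.17] shift after turn [485.3 263.7   4.8] shift now [486.1 262.3   4.9] q6 -0.68
```

```bash
python3 -m handwheel '[[[20,10,0,0,0,0],[30,16,0,0,0,0],[30,16,0,0,0,0],[30,16,0,0,0,0],[30,16,0,0,0,0]]]' >/dev/null
python3 -m handwheel '[[[30,16,0,0,0,0],[30,16,0,0,0,0],[30,16,0,0,0,0],[30,16,0,0,0,0],[30,16,0,0,0,0]]]' >/dev/null
python3 -m handwheel '[[[30,16,0,0,0,0],[30,16,0,0,0,0],[30,16,0,0,0,0],[30,16,0,0,0,0],[30,16,0,0,0,0]]]' >/dev/null
python3 -m handwheel '[[[30,16,0,0,0,0],[16,12,0,0,0,0],[0,0,0,0,0,0],[0,0,0,0,0,0],[0,0,0,0,0,0]]]' >/dev/null
python3 go.py 635 270.8 49.5 8.9
```

```text
t15.25 pos [634.6 269.  138.7] open 41.3 F [-0.1 -0.4 -0.6] turn(deg,tool) [-0.07  0.03 -0.2 ] shift after turn [ 1.7  0.7 89.2] shift now [ 1.8  0.8 89.2] q6 0.23
```

```bash
python3 -m handwheel '[[[1.5,-0.5,10,0,0,0],[0,0,20,0,0,0],[0,0,20,0,0,0],[0,0,17,0,0,0],[0,0,10,0,0,0]]]' >/dev/null
python3 -m handwheel '[[[0,0,6,0,0,0],[0,0,3,0,0,0],[0,0,2,0,0,0],[0,0,0,0,0,0],[0,0,0,0,0,0]]]'
python3 go.py 635 270.8 49.5 8.9
```

```text
time_s: 16.25
position: [0.635, 0.2716, 0.0515]
eef_rot: [0.651, 0.759, 0.0, 0.0]
force: [-0.4, -0.0, 0.2]
opening: 0.041
finger_force: 25.6
t16.25 pos [635.  271.6  51.5] open 41.0 F [-0.4 -0.   0.2] turn(deg,tool) [ 0.06 -0.01 -0.17] shift after turn [-0.8 -0.1  2. ] shift now [-0.8 -0.1  2. ] q6 0.23
```

```bash
python3 -m handwheel '[[[-0.5,0,2,0,0,0],[0,0,0,0,0,0],[0,0,0,0,0,0],[0,0,0,0,0,0],[0,0,0,0,0,0]]]'
python3 -m handwheel '[[[0,0,0,0,0,0],[0,0,0,0,0,0],[0,0,0,0,0,0],[0,0,0,0,0,0],[0,0,0,0,0,0]]]' 70
python3 -m handwheel '[[[0,0,-15,0,0,0],[0,0,-25,0,0,0],[0,0,-25,0,0,0],[0,0,-20,0,0,8],[0,0,0,0,0,8]]]' >/dev/null
python3 -m handwheel '[[[0,0,0,0,0,8],[0,0,0,0,0,0],[0,0,0,0,0,0],[0,0,0,0,0,0],[0,0,0,0,0,0]]]' 80 >/dev/null
python3 - <<'E'
from h import *
p,d=get_image("top"); W=world("top",d); cv2.imwrite("pics/t2.png",p)
for n,b in dict(four=(160,148,264,200),three=(238,215,315,268),two=(372,232,432,275),one=(150,226,190,266)).items(): print(n,*rect(W,d>0,b,.019,.036))
E
python3 go.py 481.5 31.6 130 -15
```

```text
time_s: 16.75
position: [0.6349, 0.2708, 0.0493]
eef_rot: [0.651, 0.759, 0.0, 0.0]
force: [-1.2, -2.3, 5.3]
opening: 0.0414
finger_force: 25.9
time_s: 17.25
position: [0.6346, 0.271, 0.0487]
eef_rot: [0.651, 0.759, -0.0, -0.0]
force: [0.1, -1.5, -0.0]
opening: 0.07
finger_force: 0.0
four [647.9 190.8] [ 57.8 213.9] 98.9 28.7
three [481.3  31.5] [141.5  56.3] 74.7 28.4
two [ 447.5 -273.2] [95.8 56.5] 80.5 28.0
one [486.1 261. ] [16.6  6.2] 6.1 27.0
t18.30 pos [634.6 271.  133.7] open 79.9 F [-0.5 -0.   0.4] turn(deg,tool) [-0.01  0.01 -0.19] shift after turn [-270.8  -85.9    3.7] shift now [-271.1  -85.     3.8] q6 0.65
```

View pics/t2.png

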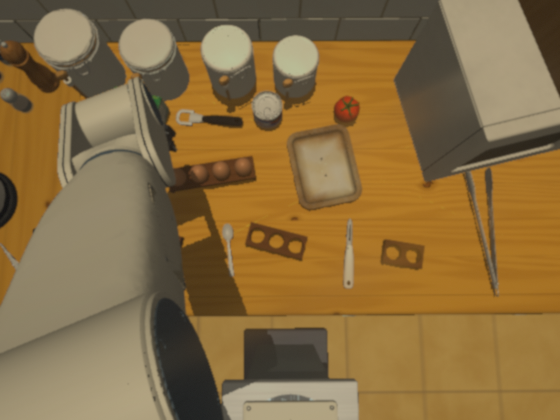

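All four eggs are in the four-hole rack: three are visible at (200,173), (221,170) and (243,166), and the arm hides the fourth at about (180,178). Next is the three-hole rack.

```bash
python3 -m handwheel '[[[-28,-9,0,0,0,0],[-28,-9,0,0,0,0],[-28,-9,0,0,0,0],[-28,-9,0,0,0,0],[-28,-9,0,0,0,0]]]' >/dev/null
python3 -m handwheel '[[[-28,-9,3,0,0,0],[-28,-9,0,0,0,0],[-28,-9,0,0,0,0],[-28,-9,0,0,0,0],[-20,-5,0,0,0,0]]]' >/dev/null
python3 -m handwheel '[[[0,0,0,0,0,0],[0,0,0,0,0,0],[0,0,0,0,0,0],[0,0,0,0,0,0],[0,0,0,0,0,0]]]' >/dev/null
python3 go.py 481.3 31.5 23 -15.2
```

```text
t19.80 pos [480.4  31.8 130.8] open 80.1 F [ 0.5 -0.8  0.1] turn(deg,tool) [ 0.01 -0.01 -0.01] shift after turn [-1.000e-01  9.000e-01  1.078e+02] shift now [-1.000e-01  9.000e-01  1.078e+02] q6 0.31
```

```bash
python3 -m handwheel '[[[0,1,10,0,0,0],[0,0,25,0,0,0],[0,0,25,0,0,0],[0,0,20,0,0,0],[0,0,14,0,0,0]]]' >/dev/null
python3 -m handwheel '[[[0,0,8,0,0,0],[0,0,4,0,0,0],[0,0,2,0,0,0],[0,0,0,0,0,0],[0,0,0,0,0,0]]]'
python3 -m handwheel '[[[0,0,0,0,0,0],[0,0,0,0,0,0],[0,0,0,0,0,0],[0,0,0,0,0,0],[0,0,0,0,0,0]]]' 50 40
python3 -m handwheel '[[[0,0,0,0,0,0],[0,0,-10,0,0,0],[0,0,-20,0,0,0],[0,0,-30,0,0,0],[0,0,-30,0,0,0]]]'
python3 go.py 669.2 -89.4 130 -78.5
```

```text
time_s: 20.8
position: [0.4815, 0.031, 0.0234]
eef_rot: [0.795, 0.607, 0.0, 0.0]
force: [0.9, -0.2, -0.5]
opening: 0.0798
finger_force: 0.0
time_s: 21.3
position: [0.4814, 0.0309, 0.0234]
eef_rot: [0.795, 0.607, 0.0, 0.0]
force: [-1.3, -0.1, 4.7]
opening: 0.0553
finger_force: 41.9
time_s: 21.8
position: [0.4805, 0.0309, 0.114]
eef_rot: [0.795, 0.607, -0.0, -0.0]
force: [0.7, 0.1, -1.5]
opening: 0.0552
finger_force: 43.2
t21.80 pos [480.5  30.9 114. ] open 55.2 F [ 0.7  0.1 -1.5] turn(deg,tool) [-4.000e-02  5.000e-02  6.323e+01] shift after turn [160.9 155.5 -16. ] shift now [-66.4 213.7 -16.2] q6 0.31
```

```bash
python3 -m handwheel '[[[0,0,0,0,0,7.9],[0,0,0,0,0,7.9],[0,0,0,0,0,7.9],[0,0,0,0,0,7.9],[0,0,0,0,0,7.9]]]' >/dev/null
python3 -m handwheel '[[[0,0,0,0,0,7.9],[0,0,0,0,0,7.9],[0,0,0,0,0,7.9],[20,20,0,0,0,0],[20,20,0,0,0,0]]]' >/dev/null
python3 -m handwheel '[[[24,23,0,0,0,0],[24,23,0,0,0,0],[24,23,0,0,0,0],[24,23,0,0,0,0],[24,23,0,0,0,0]]]' >/dev/null
python3 -m handwheel '[[[0,0,0,0,0,0],[0,0,0,0,0,0],[0,0,0,0,0,0],[0,0,0,0,0,0],[0,0,0,0,0,0]]]' >/dev/null
python3 go.py 669.2 -89.4 28.4 -78.5
```

```text
t23.80 pos [668.1 -88.3 113. ] open 55.5 F [ 0.5  1.  -0.9] turn(deg,tool) [-0.01  0.03  0.07] shift after turn [ 0.8  1.2 84.6] shift now [ 0.9  1.3 84.6] q6 1.22
```

```bash
python3 -m handwheel '[[[0.5,1.3,0,0,0,0],[0,0,20,0,0,0],[0,0,20,0,0,0],[0,0,15,0,0,0],[0,0,10,0,0,0]]]' >/dev/null
python3 -m handwheel '[[[0,0,8,0,0,0],[0,0,5,0,0,0],[0,0,3,0,0,0],[0,0,0,0,0,0],[0,0,0,0,0,0]]]'
python3 go.py 669.2 -89.4 28.4 -78.5
```

```text
time_s: 24.8
position: [0.6699, -0.0902, 0.0323]
eef_rot: [0.995, 0.1, 0.0, 0.0]
force: [0.1, 0.2, -1.3]
opening: 0.0551
finger_force: 43.2
t24.80 pos [669.9 -90.2  32.3] open 55.1 F [ 0.1  0.2 -1.3] turn(deg,tool) [ 0.01 -0.04  0.03] shift after turn [-0.5 -0.9  3.9] shift now [-0.5 -0.9  3.9] q6 1.22
```

```bash
python3 -m handwheel '[[[-0.8,-0.8,2,0,0,0],[0,0,1,0,0,0],[0,0,1,0,0,0],[0,0,0,0,0,0],[0,0,0,0,0,0]]]'
python3 -m handwheel '[[[0,0,0,0,0,0],[0,0,0,0,0,0],[0,0,0,0,0,0],[0,0,0,0,0,0],[0,0,0,0,0,0]]]' 68
python3 -m handwheel '[[[0,0,-10,0,0,0],[0,0,-20,0,0,0],[0,0,-30,0,0,0],[0,0,-30,0,0,0],[0,0,-10,0,0,0]]]' >/dev/null
python3 go.py 447.3 -273.4 125 -9.7
```

```text
time_s: 25.3
position: [0.6686, -0.0895, 0.0278]
eef_rot: [0.995, 0.1, -0.0, -0.0]
force: [0.4, 0.0, -1.8]
opening: 0.055
finger_force: 43.2
time_s: 25.8
position: [0.6686, -0.0895, 0.0279]
eef_rot: [0.995, 0.1, 0.0, 0.0]
force: [-0.8, 0.3, 0.1]
opening: 0.0681
finger_force: 0.0
t26.30 pos [670.6 -89.8 132. ] open 67.8 F [-0.1 -0.   0.3] turn(deg,tool) [  0.28  -0.2  -68.76] shift after turn [-218.6 -189.2    7. ] shift now [-255.5  135.3    5.9] q6 1.22
```

```bash
python3 -m handwheel '[[[0,0,0,0,0,-7.6],[0,0,0,0,0,-7.6],[0,0,0,0,0,-7.6],[0,0,0,0,0,-7.6],[0,0,0,0,0,-7.6]]]' 80 >/dev/null
python3 -m handwheel '[[[0,0,0,0,0,-7.6],[0,0,0,0,0,-7.6],[0,0,0,0,0,-7.6],[0,0,0,0,0,-7.6],[-18,-15,0,0,0,0]]]' >/dev/null
python3 -m handwheel '[[[-25,-22,0,0,0,0],[-25,-22,0,0,0,0],[-25,-22,0,0,0,0],[-25,-22,0,0,0,0],[-25,-22,0,0,0,0]]]' >/dev/null
python3 -m handwheel '[[[-25,-22,0,0,0,0],[-25,-22,0,0,0,0],[-25,-20,0,0,0,0],[0,0,0,0,0,0],[0,0,0,0,0,0]]]' >/dev/null
python3 - <<'E'
from h import *
p,d=get_image("top"); W=world("top",d); cv2.imwrite("pics/t3.png",cv2.resize(p[100:290,150:350],None,fx=3,fy=3))
for n,b in dict(three=(280,118,368,215),one=(150,226,190,266)).items(): print(n,*rect(W,d>0,b,.022,.042))
print("tray",*rect(W,d>0,(280,118,368,215),.006,.042))
E
python3 go.py 447.3 -273.4 23 -9.7
```

```text
three [667.7 -88. ] [142.9  57.4] 11.6 32.1
one [473.  290.8] [51.7 55.8] 162.9 28.7
tray [669.4 -89.5] [202.1 161.3] 11.2 15.5
t28.35 pos [ 444.8 -271.1  127.9] open 79.8 F [ 1.1 -0.2 -0.5] turn(deg,tool) [ 0.03 -0.   -0.4 ] shift after turn [ -1.9   2.9 104.9] shift now [ -1.8   2.8 104.9] q6 -0.39
```

View pics/t3.png

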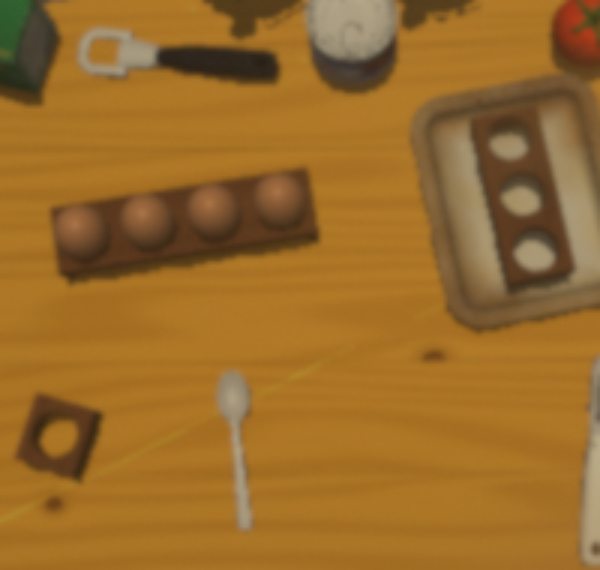

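All four eggs stand in the four-hole rack, crop (80,232) to (280,200), and the three-hole rack sits centred in the tray, about 2 mm off. Next is the two-hole rack.

```bash
python3 -m handwheel '[[[-1.9,2.8,10,0,0,-0.4],[0,0,25,0,0,0],[0,0,25,0,0,0],[0,0,20,0,0,0],[0,0,12,0,0,0]]]' >/dev/null
python3 -m handwheel '[[[0,0,7,0,0,0],[0,0,4,0,0,0],[0,0,2,0,0,0],[0,0,0,0,0,0],[0,0,0,0,0,0]]]'
python3 go.py 447.3 -273.4 23 -9.7
python3 -m handwheel '[[[0,0,0,0,0,0],[0,0,0,0,0,0],[0,0,0,0,0,0],[0,0,0,0,0,0],[0,0,0,0,0,0]]]' 50 40
python3 -m handwheel '[[[0,0,0,0,0,0],[0,0,-10,0,0,0],[0,0,-20,0,0,0],[0,0,-30,0,0,0],[0,0,-30,0,0,0]]]'
python3 go.py 668 -88.3 130 -78.4
```

```text
time_s: 29.35
position: [0.4472, -0.2737, 0.0234]
eef_rot: [0.764, 0.645, 0.0, 0.001]
force: [-0.2, 0.4, -0.4]
opening: 0.08
finger_force: 0.0
t29.35 pos [ 447.2 -273.7   23.4] open 80.0 F [-0.2  0.4 -0.4] turn(deg,tool) [0.06 0.02 0.03] shift after turn [0.3 0.  0.4] shift now [0.3 0.  0.4] q6 -0.40
time_s: 29.85
position: [0.4471, -0.2737, 0.0235]
eef_rot: [0.764, 0.645, 0.0, 0.0]
force: [-0.8, 0.5, 5.5]
opening: 0.0553
finger_force: 42.3
time_s: 30.35
position: [0.4464, -0.2732, 0.114]
eef_rot: [0.764, 0.645, -0.0, -0.0]
force: [0.6, 0.6, -0.7]
opening: 0.0552
finger_force: 42.9
t30.35 pos [ 446.4 -273.2  114. ] open 55.2 F [ 0.6  0.6 -0.7] turn(deg,tool) [-6.000e-02  1.000e-02  6.873e+01] shift after turn [ 254.3 -136.6  -16. ] shift now [219.5 187.4 -16.1] q6 -0.40
```

```bash
python3 -m handwheel '[[[0,0,-2,0,0,7.6],[0,0,-2,0,0,7.6],[0,0,-2,0,0,7.6],[0,0,-2,0,0,7.6],[0,0,-2,0,0,7.6]]]' >/dev/null
python3 -m handwheel '[[[0,0,0,0,0,7.6],[0,0,0,0,0,7.6],[0,0,0,0,0,7.6],[0,0,0,0,0,7.8],[14,-7,0,0,0,0]]]' >/dev/null
python3 -m handwheel '[[[30,-16,0,0,0,0],[30,-16,0,0,0,0],[30,-16,0,0,0,0],[30,-16,0,0,0,0],[30,-16,0,0,0,0]]]' >/dev/null
python3 -m handwheel '[[[30,-16,0,0,0,0],[30,-16,0,0,0,0],[30,-16,0,0,0,0],[0,-2,0,0,0,0],[0,0,0,0,0,0]]]' >/dev/null
python3 -m handwheel '[[[0,0,0,0,0,0],[0,0,0,0,0,0],[0,0,0,0,0,0],[0,0,0,0,0,0],[0,0,0,0,0,0]]]' >/dev/null
python3 go.py 668 -88.3 56 -78.4
```

```text
t32.85 pos [667.5 -88.1 123. ] open 55.2 F [-0.4 -0.  -0.5] turn(deg,tool) [-0.  -0.   0.1] shift after turn [ 0.4  0.3 67. ] shift now [ 0.4  0.3 67. ] q6 1.22
```

```bash
python3 -m handwheel '[[[0,0,10,0,0,0],[0,0,20,0,0,0],[0,0,15,0,0,0],[0,0,10,0,0,0],[0,0,5,0,0,0]]]' >/dev/null
python3 -m handwheel '[[[0,0,3,0,0,0],[0,0,2,0,0,0],[0,0,0,0,0,0],[0,0,0,0,0,0],[0,0,0,0,0,0]]]'
python3 go.py 668 -88.3 56 -78.4
```

```text
time_s: 33.85
position: [0.668, -0.0877, 0.0584]
eef_rot: [0.995, 0.102, 0.0, 0.0]
force: [-0.2, -0.5, -0.9]
opening: 0.0554
finger_force: 43.0
t33.85 pos [668.  -87.7  58.4] open 55.4 F [-0.2 -0.5 -0.9] turn(deg,tool) [ 0.02 -0.05  0.13] shift after turn [-0.1  0.6  2.4] shift now [-0.1  0.6  2.4] q6 1.22
```

```bash
python3 -m handwheel '[[[0,0.5,1.5,0,0,0],[0,0,0.7,0,0,0],[0,0,0.5,0,0,0],[0,0,0,0,0,0],[0,0,0,0,0,0]]]'
python3 -m handwheel '[[[0,0,0,0,0,0],[0,0,0,0,0,0],[0,0,0,0,0,0],[0,0,0,0,0,0],[0,0,0,0,0,0]]]' 68
python3 -m handwheel '[[[0,0,-10,0,0,0],[0,0,-20,0,0,0],[0,0,-30,0,0,0],[0,0,-30,0,0,0],[0,0,-10,0,0,0]]]' >/dev/null
python3 go.py 472.8 290.9 125 -17
```

```text
time_s: 34.35
position: [0.6678, -0.0882, 0.0555]
eef_rot: [0.995, 0.102, 0.0, 0.0]
force: [-2.0, 0.9, 4.8]
opening: 0.0554
finger_force: 43.5
time_s: 34.85
position: [0.6677, -0.0881, 0.055]
eef_rot: [0.995, 0.102, -0.0, -0.0]
force: [-0.3, -0.2, 0.1]
opening: 0.0678
finger_force: 0.0
t35.35 pos [669.7 -88.4 159.3] open 67.8 F [-0.1 -0.5 -0.3] turn(deg,tool) [  0.27  -0.22 -61.27] shift after turn [ 305.2 -299.2   34.3] shift now [-115.9 -411.5   32.9] q6 1.22
```

```bash
python3 -m handwheel '[[[0,0,0,0,0,-7.7],[0,0,0,0,0,-7.7],[0,0,0,0,0,-7.7],[0,0,0,0,0,-7.7],[0,0,0,0,0,-7.7]]]' 80 >/dev/null
python3 -m handwheel '[[[0,0,0,0,0,-7.7],[0,0,0,0,0,-7.7],[0,0,0,0,0,-7.5],[15,-15,3,0,0,0],[26,-26,3,0,0,0]]]' >/dev/null
python3 -m handwheel '[[[26,-26,3,0,0,0],[26,-26,3,0,0,0],[26,-26,3,0,0,0],[26,-26,3,0,0,0],[26,-26,3,0,0,0]]]' >/dev/null
python3 -m handwheel '[[[26,-26,3,0,0,0],[26,-26,3,0,0,0],[26,-26,3,0,0,0],[26,-26,3,0,0,0],[26,-20,0,0,0,0]]]' >/dev/null
python3 -m handwheel '[[[0,0,0,0,0,0],[0,0,0,0,0,0],[0,0,0,0,0,0],[0,0,0,0,0,0],[0,0,0,0,0,0]]]' >/dev/null
python3 - <<'E'
from h import *
p,d=get_image("top"); W=world("top",d)
print("two",*rect(W,d>0,(280,118,368,215),.050,.070)); print("three",*rect(W,d>0,(280,118,368,215),.022,.070)); print("tray",*rect(W,d>0,(280,118,368,215),.006,.07))
E
python3 go.py 472.8 290.9 23 -17
```

```text
two [666.7 -86.7] [95.1 56.6] 11.6 60.2
three [667.8 -86.9] [143.   57.7] 11.5 55.0
tray [669.1 -89.4] [202.1 161.6] 11.1 13.9
t37.90 pos [473.2 284.7 122.1] open 80.3 F [-0.3 -0.   0.1] turn(deg,tool) [0.   0.   0.05] shift after turn [ 5.8 -2.2 99.1] shift now [ 5.8 -2.2 99.1] q6 0.82
```

```bash
python3 -m handwheel '[[[5.8,-2.2,8,0,0,0],[0,0,25,0,0,0],[0,0,25,0,0,0],[0,0,20,0,0,0],[0,0,10,0,0,0]]]' >/dev/null
python3 -m handwheel '[[[0,0,6,0,0,0],[0,0,3,0,0,0],[0,0,2,0,0,0],[0,0,0,0,0,0],[0,0,0,0,0,0]]]' >/dev/null
python3 go.py 472.8 290.9 23 -17
python3 -m handwheel '[[[0,0,0,0,0,0],[0,0,0,0,0,0],[0,0,0,0,0,0],[0,0,0,0,0,0],[0,0,0,0,0,0]]]' 50 40
python3 -m handwheel '[[[0,0,0,0,0,0],[0,0,-20,0,0,0],[0,0,-30,0,0,0],[0,0,-40,0,0,0],[0,0,-40,0,0,0]]]'
python3 go.py 667.5 -87.9 160 -78.4
```

```text
t38.90 pos [472.8 291.9  23.8] open 80.1 F [0.6 0.2 0.3] turn(deg,tool) [ 0.05 -0.05  0.13] shift after turn [-1.   0.3  0.8] shift now [-1.   0.3  0.8] q6 0.83
time_s: 39.4
position: [0.4726, 0.2918, 0.0237]
eef_rot: [0.803, 0.596, 0.0, 0.0]
force: [-1.6, -0.6, 5.0]
opening: 0.0552
finger_force: 42.5
time_s: 39.9
position: [0.4718, 0.2913, 0.154]
eef_rot: [0.803, 0.596, -0.001, -0.0]
force: [1.2, -0.2, -0.9]
opening: 0.0552
finger_force: 42.8
t39.90 pos [471.8 291.3 154. ] open 55.2 F [ 1.2 -0.2 -0.9] turn(deg,tool) [-2.000e-02  8.000e-02  6.153e+01] shift after turn [115.4 410.9  -6. ] shift now [-306.2  297.3   -6. ] q6 0.83
```

```bash
python3 -m handwheel '[[[0,0,0,0,0,7.7],[0,0,0,0,0,7.7],[0,0,0,0,0,7.7],[0,0,0,0,0,7.7],[0,0,0,0,0,7.7]]]' >/dev/null
python3 -m handwheel '[[[0,0,0,0,0,7.7],[0,0,0,0,0,7.7],[0,0,0,0,0,7.7],[5,18,0,0,0,0],[10,36,0,0,0,0]]]' >/dev/null
python3 -m handwheel '[[[10,36,0,0,0,0],[10,36,0,0,0,0],[10,36,0,0,0,0],[10,36,0,0,0,0],[10,36,0,0,0,0]]]' >/dev/null
python3 -m handwheel '[[[10,36,0,0,0,0],[10,36,0,0,0,0],[10,36,0,0,0,0],[10,36,0,0,0,0],[10,30,0,0,0,0]]]' >/dev/null
python3 -m handwheel '[[[0,0,0,0,0,0],[0,0,0,0,0,0],[0,0,0,0,0,0],[0,0,0,0,0,0],[0,0,0,0,0,0]]]' >/dev/null
python3 go.py 668.5 -87.7 84.5 -78.4
```

```text
t42.40 pos [666.3 -84.1 153.2] open 55.4 F [ 1.2 -0.3 -0.1] turn(deg,tool) [-0.01  0.02  0.01] shift after turn [ 1.4  4.  68.7] shift now [ 1.5  4.  68.7] q6 1.22
```

```bash
python3 -m handwheel '[[[1.3,3.8,5,0,0,0],[0,0,20,0,0,0],[0,0,20,0,0,0],[0,0,12,0,0,0],[0,0,6,0,0,0]]]' >/dev/null
python3 -m handwheel '[[[0,0,3,0,0,0],[0,0,0,0,0,0],[0,0,0,0,0,0],[0,0,0,0,0,0],[0,0,0,0,0,0]]]' >/dev/null
python3 go.py 668.5 -87.7 84 -78.4
```

```text
t43.40 pos [669.  -88.6  87.8] open 55.0 F [ 0.  -0.5 -0.3] turn(deg,tool) [ 0.02 -0.05 -0.07] shift after turn [-0.3 -1.   3.8] shift now [-0.3 -1.   3.8] q6 1.22
```

```bash
python3 -m handwheel '[[[-0.2,-0.8,2,0,0,0],[0,0,1.2,0,0,0],[0,0,0.7,0,0,0],[0,0,0,0,0,0],[0,0,0,0,0,0]]]'
python3 -m handwheel '[[[0,0,0,0,0,0],[0,0,0,0,0,0],[0,0,0,0,0,0],[0,0,0,0,0,0],[0,0,0,0,0,0]]]' 68
python3 -m handwheel '[[[0,0,-10,0,0,0],[0,0,-20,0,0,0],[0,0,-30,0,0,0],[0,0,-30,0,0,0],[0,0,-30,0,0,0]]]' >/dev/null
python3 -m handwheel '[[[-35,0,0,0,0,0],[-35,0,0,0,0,0],[-35,0,0,0,0,0],[-35,0,0,0,0,0],[-35,0,0,0,0,0]]]' >/dev/null
python3 -m handwheel '[[[-35,35,0,0,0,0],[-20,35,0,0,0,0],[0,35,0,0,0,0],[0,35,0,0,0,0],[0,35,0,0,0,0]]]'
python3 - <<'E'
from h import *
p,d=get_image("top"); W=world("top",d); b=(280,118,368,215)
for n,z in (("one",.078),("two",.050),("three",.022),("tray",.006)): print(n,*rect(W,d>0,b,z,.1))
s=get_image("side")[0]
cv2.imwrite("pics/f.png",np.hstack([cv2.resize(p[100:290,150:380],(400,330)),cv2.resize(s[170:330,150:350],(400,330))]))
E
```

```text
time_s: 43.9
position: [0.6682, -0.0877, 0.0837]
eef_rot: [0.995, 0.1, -0.0, -0.0]
force: [-2.5, -0.2, 5.3]
opening: 0.0552
finger_force: 43.5
time_s: 44.4
position: [0.6683, -0.0878, 0.0831]
eef_rot: [0.995, 0.1, -0.0, -0.0]
force: [-0.7, -0.1, 0.0]
opening: 0.068
finger_force: 0.0
time_s: 45.9
position: [0.478, -0.307, 0.2043]
eef_rot: [0.995, 0.1, 0.001, 0.0]
force: [0.7, -0.3, -0.6]
opening: 0.068
finger_force: 0.0
one [666.4 -86.3] [51.1 56.4] 102.0 88.2
two [667.3 -86.1] [95.8 56.4] 12.0 70.0
three [667.7 -86.9] [142.9  58.2] 11.4 59.8
tray [669.2 -89.4] [202.1 162. ] 11.8 16.6
```

View pics/f.png

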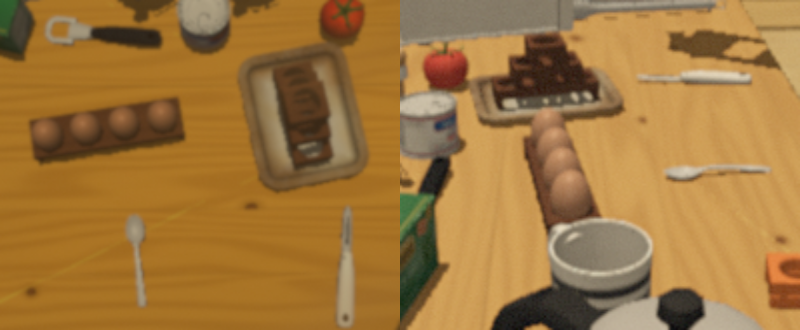

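The picture shows the stack as a square, centred pyramid in the tray: at (302,115) in the left half and (545,70) in the right. All four eggs are upright, and the orange rack at (785,275) is untouched.

```bash
python3 -c "
from rig import *
print(hand_in())"
```

```text
the job is handed in; nothing more can be done
None
```

The job is handed in at about 46 s of the 128 s: all four eggs stand in the four-hole rack, and the three-, two- and one-hole racks are stacked square in the tray, within about 4 mm of its centre.

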